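# Wedge up the dish-tilting plate and hold it

### The arm

A 6-joint arm with a two-finger parallel gripper is mounted at the origin on a cart in front of the work surface, level with it; the furniture and walls round the work are solid. World frame = base frame: x ahead of the robot, y to its left, z up, the work surface at z = 0. Lengths are in m, angles in degrees, forces in N, time in s.
With the tool pointing down it reaches from about 0.4 to 0.825 m from the base axis. Payload 7 kg.
Tool frame: the origin (TCP) lies midway between the tips of the shut fingers; the grasp point (between the pads) lies 19 mm behind it; z points along the fingers, y is the line along which they close (so a half turn about z gives the same grasp; the last joint's range is limited). The gripper opens to 88 mm and grips with 3 to 60 N. Pads are 19 mm wide; open, the fingers measure 130 mm over their backs; the gripper's body (78 mm by 193 mm) begins 47 mm behind the grasp point.
Start: joints at [-55.399, 20.546, 0.682, 0, -70.136, -16.507], TCP at [0.21, -0.642, 0.2] pointing down, gripper open.
Joint ranges: [-176.03, 176.03], [-82.01, 121.73], [-58.28, 71.71], [-173.87, 95.51], [-174.79, -0.11], [-173.66, 173.66]. Speed limits (degrees/s): [136.94, 136.94, 172.46, 180, 180, 180].

### API

Orientations are given as [roll, pitch, yaw] about the fixed x, y, z axes, in that order (R = Rz(yaw) Ry(pitch) Rx(roll)).
In Python, from plant import ctrl gives the robot as it stands. The module is installed in compiled form; this text tells all that it offers.
- The arm moves only by the tool play_rows, never from a script. Its argument "commands" is a list that holds one entry, the list of rows, each a list of 7 numbers: the turn, a rotation vector about the tool's x, y, z in rad, then the shift along the tool's x, y, z in cm, then the finger opening in cm, from 0 to 8.76. In form: [[[ax, ay, az, x, y, z, grip], ...]]. A call has 1 to 8 rows; each row is the pose to reach, as a shift and turn from the pose commanded when the call began, along the tool's axes at that moment; what a row does not reach only later rows make up. A row lasts 1/12 s, in which the tool goes at most 41.7 mm and 7.16 degrees, less where a joint would pass 70% of its speed; a pose out of reach is approached as far as the arm can. A call with a gripper value outside its range is refused whole. The fingers move at their own pace and stop on an object; the grip force is fixed at half the most. Time passes only in rows, so rows that repeat a pose let the fingers close. It gives the time, the measured TCP pose, the force, the opening and the grip force at its end, in the units of the state.
- ctrl.get_obs(): the state, without advancing time (a new reading comes with each control period).
- ctrl.snapshot(name): name is "side" or "top" or "wrist"; returns a dict with "color" (400x640x3 uint8, red, green, blue), "camera_matrix" (3x3 intrinsics, pixels), "origin" and "rotation" of the camera in the world; the wrist camera has in their place "hand_eye" (4x4, takes a point from camera to tool coordinates, whose origin is the TCP and whose axes are the flange's). Camera axes: x right, y down, z forward; pixel columns grow to the right and rows downward; lengths in m; the calibration is good to about 2 mm. The wrist camera is an equidistant fisheye: a pixel r from the principal point sees the ray r / f radians off the axis. A picture is of the moment at which its call begins: read the wrist's pose just before it. There is no depth.
- ctrl.close_job(): hands the job in; it is judged then, once.
Trained networks look in a picture, given as the dict that the camera call returned (one of the last four; its "shot" number tells which), for a name from the list of things; names that differ only in an ending like _2 or _b are one class to them, and where a whole thing is asked for, a point or a joint stands for the part that bears it (a point fixed in the world has none). Each returns a list of dicts, best first, with "conf" (0 to 1); they miss things now and then, are a little off and sometimes report something else, mostly with a low value. They report only what shows in the picture. A call takes as long as a camera call.
- ctrl.find_in(picture, name): "bbox" ([left, top, width, height] in pixels, round what is visible of it).
The state is a dict: "clock": time; "joint_pos": joint angles; "qvel": joint speeds; "tau": joint torques, N m; "tool_pos": TCP position; "orientation": TCP orientation; "force": force on the tool from outside, world axes, zero at the start; "moment": the same for the moment, N m; "opening": finger opening in m; "gripper_force": force on a finger pad.
Only numpy, scipy, OpenCV 4.12 (cv2) and the standard library are available. Lean on these libraries where they do the work, as an engineer would, in place of code of your own. Each camera call takes 0.05 s, during which the arm holds its last target. There are 200 camera calls.

### The job

The dish is to lean back a little for drawing off: take the wedge by its upright grip and lay it flat on the runway strip in front of the tilting plate, in line with the strip and thin end towards the plate; then slide it in under the middle of the plate's front bar until the bar has just lifted off its two rests, by 2 to 6 mm, and finish still gripping the wedge there, under the bar and flat on the strip. Only the wedge may lift the plate; the dish on it must not slide, and the flat spacer and the other small things round about stay where they are.

Things in the scene. Friction and masses are not known exactly. Their poses are not given: they have to be found in the camera images.
- stage: fixed aluminium base on the table. Origin on the table top under the middle of the plate's front bar; x runs from the runway towards the plate's hinge, z up. A flat runway strip 100 mm wide, 6 mm thick runs from x = -170 to +175 mm (also under the plate). Black rubber rests 15 mm above the table at x = 0, y = +-80 mm; cross feet 190 mm long, 6 mm thick, at x = 0 and 150 mm
- plate: aluminium plate 140 x 150 x 5 mm (0.65 kg) that lies over the base and turns on a hinge at its far edge. Origin on the hinge axis, 150 mm from the front bar, 19 mm above the table; at rest the plate is level, its top 26 mm above the table, with side rims 5 mm higher
- bar (a point): middle of the plate's front bar, on the bar's axis: a round steel bar 8 mm thick, 180 mm long, along the stage's y. At rest its underside is 15 mm above the table, which is 9 mm above the runway strip; it rises when the wedge goes under it
- plate_hinge (a joint): tilt of the plate in rad: 0 when the bar lies on its rests, growing as the bar rises (1 mm of rise = 0.00667 rad); it falls back by its own weight
- wedge: loose grey plastic wedge 130 x 44 mm, 0.11 kg, lying flat. Origin under its middle, x towards the thin end, z up. Thin end (x = +65 mm) 3 mm high; the top rises evenly, 1 in 5, to 23 mm at x = -35, then a level heel to x = -65. Upright grip on the heel: 30 mm along x (centred at x = -48), 14 mm across y, its top 55 mm above the underside
- wedge_tip (a point): middle of the wedge's thin end, at its underside
- wedge_grip (a point): a point to grip: in the middle of the wedge's upright grip, 48 mm behind the origin, 46 mm above the underside; fingers close across the wedge's y
- spacer: loose grey plastic flat spacer, not to be used: same length, width and grip as the wedge, but in front of the heel it is an even 6 mm thick instead of sloping. Origin under its middle, x away from the grip
- dish: clear plastic dish 60 mm across, 16 mm high, standing loose on the plate; origin under its middle
- marker: loose marker pen, 128 x 12 mm, bystander
- small_dish: loose small dish, 36 mm across, 12 mm high, bystander
- tweezers: loose steel tweezers, 134 mm long, bystander
- filters: loose flat pack of filters, 90 x 55 x 10 mm, bystander

How it is judged:
By the outcome, as a careful person would: the job done as asked, in the order asked, and still so for the second after the job is handed in, while the arm keeps its last pose, push and grip.
It also fails if it takes over 45 s, if anything falls off the work surface, if the arm or the gripper's body presses on something with over 40 N, if the wrist force passes 120 N, or if a joint passes its speed limit or range.

## Working session

There is one attempt and no reset: what is moved stays moved. The work goes in short steps, Python scripts to look and compute and a tool call to move; the robot and the scene stay as the last step left them, time stands still between calls to the robot, and variables do not carry over. Pictures are saved under pics/ and viewed, at most 10 in all, crops included, and the job is handed in when it is done.

Besides the shell and the picture viewer there is one more tool, called after "Call:" as name(argument=value, ...) on one line, values as JSON. play_rows: Moves the arm, as the interface text tells. Its arguments: {"type":"object","properties":{"commands":{"type":"array","items":{"type":"array","items":{"type":"array","items":{"type":"number"}}}}},"required":["commands"]}

```bash
mkdir -p pics; cat > h.py <<'E'
import numpy as np, cv2
from scipy.spatial.transform import Rotation as R
from plant import ctrl
def ray_to_z(s,u,v,z):
    K=np.array(s["camera_matrix"]);d=np.array(s["rotation"])@np.linalg.inv(K)@np.array([u,v,1.])
    o=np.array(s["origin"]);return o+d*(z-o[2])/d[2]
def proj(s,p):
    c=np.array(s["rotation"]).T@(np.array(p)-np.array(s["origin"]));q=np.array(s["camera_matrix"])@c;return q[:2]/q[2]
def save(s,n,img=None): cv2.imwrite("pics/"+n,cv2.cvtColor(s["color"] if img is None else img,cv2.COLOR_RGB2BGR))
E
python3 - <<'E'
from h import *
o=ctrl.get_obs();print({k:np.round(v,3).tolist() for k,v in o.items()})
for c in["top","side"]:
    s=ctrl.snapshot(c);save(s,c+"0.png")
    print(c,np.round(s["origin"],3).tolist(),np.round(s["rotation"],3).tolist(),np.round(s["camera_matrix"],1).tolist())
    for n in["stage","plate","wedge","spacer","dish","marker","small_dish","tweezers","filters"]:
        print(n,[(np.round(d["bbox"]).tolist(),round(d["conf"],2)) for d in ctrl.find_in(s,n)][:3])
print(ctrl.get_obs()["clock"])
E
```

```text
{'clock': 0.0, 'joint_pos': [-55.398, 20.593, 0.634, -0.02, -70.136, -16.507], 'qvel': [-0.079, -0.07, -0.034, 0.001, -0.007, -0.031], 'tau': [0.0, -58.272, 29.305, 6.997, 0.007, -0.0], 'tool_pos': [0.209, -0.641, 0.199], 'orientation': [179.903, -0.01, -161.911], 'force': [0.559, 0.221, 0.689], 'moment': [-0.019, -0.025, 0.045], 'gripper_force': 0.0, 'opening': 0.088}
top [0.398, -0.005, 1.129] [-171.613, 0.469, -91.283] [[374.4, 0.0, 320.1], [0.0, 374.4, 202.8], [0.0, 0.0, 1.0]]
stage [([318.0, 141.0, 66.0, 112.0], 0.79)]
plate [([319.0, 143.0, 63.0, 60.0], 0.67)]
wedge [([409.0, 194.0, 32.0, 44.0], 0.87)]
spacer [([236.0, 208.0, 19.0, 42.0], 0.9), ([319.0, 142.0, 59.0, 55.0], 0.33)]
dish [([350.0, 168.0, 17.0, 15.0], 0.83)]
marker [([375.0, 257.0, 36.0, 32.0], 0.75), ([201.0, 273.0, 35.0, 20.0], 0.41)]
small_dish [([364.0, 267.0, 10.0, 15.0], 0.66)]
tweezers [([243.0, 279.0, 7.0, 4.0], 0.62)]
filters [([203.0, 272.0, 33.0, 25.0], 0.89)]
side [0.171, 0.908, 0.664] [-121.89, -1.263, -156.411] [[449.5, 0.0, 317.5], [0.0, 449.5, 200.3], [0.0, 0.0, 1.0]]
stage [([254.0, 165.0, 128.0, 66.0], 0.62), ([278.0, 261.0, 55.0, 34.0], 0.29)]
plate [([263.0, 172.0, 70.0, 34.0], 0.59)]
wedge [([349.0, 156.0, 39.0, 17.0], 0.97)]
spacer [([276.0, 263.0, 56.0, 30.0], 0.69)]
dish [([294.0, 174.0, 20.0, 13.0], 0.6)]
marker [([393.0, 192.0, 41.0, 12.0], 0.57)]
small_dish [([252.0, 166.0, 132.0, 62.0], 0.18)]
tweezers [([369.0, 292.0, 1.0, 8.0], 0.59)]
filters []
1.0
```

```bash
sed -i 's/np.array(s\["rotation"\])/R.from_euler("xyz",s["rotation"],degrees=True).as_matrix()/g' h.py
python3 - <<'E'
from h import *
a=cv2.imread("pics/top0.png")[120:320,190:456];cv2.imwrite("pics/topc.png",cv2.resize(a,None,fx=3,fy=3,interpolation=cv2.INTER_CUBIC))
a=cv2.imread("pics/side0.png")[130:310,230:450];cv2.imwrite("pics/sidec.png",cv2.resize(a,None,fx=3.3,fy=3.3,interpolation=cv2.INTER_CUBIC))
E
```

```text
(no output)
```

View pics/topc.png

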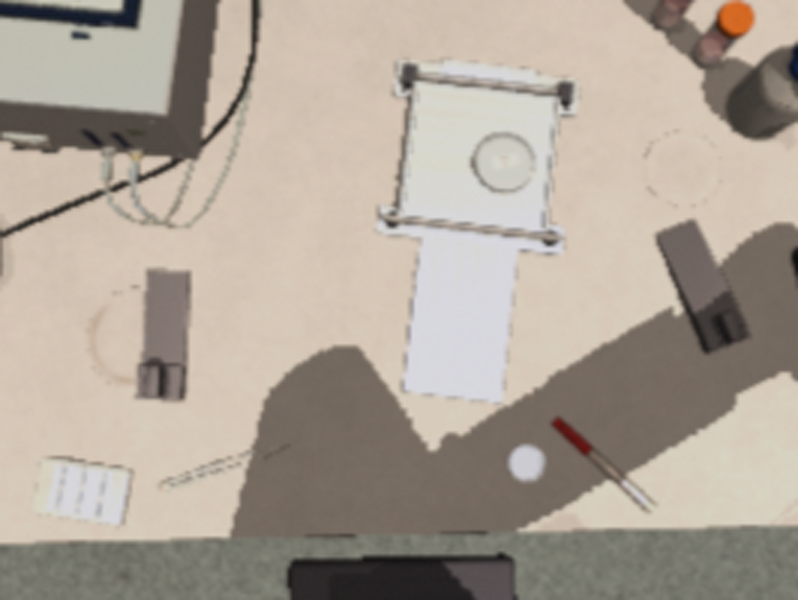

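View pics/sidec.png

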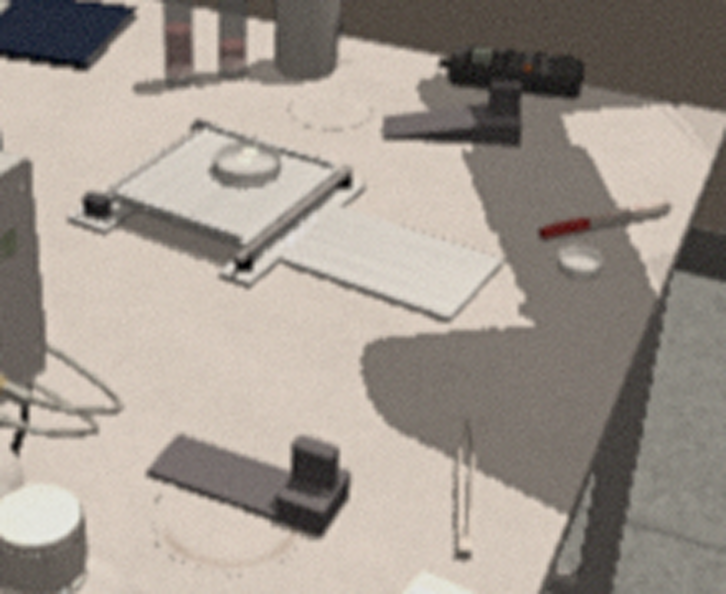

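```bash
cat >> h.py <<'E'
from scipy.optimize import least_squares
def fit(obs,x0,loss="soft_l1"):
    "obs: (snapshot, uv, local xyz); returns x,y,yaw(deg) and pixel residuals"
    def loc(p,q): c,s=np.cos(np.radians(p[2])),np.sin(np.radians(p[2]));return [p[0]+c*q[0]-s*q[1],p[1]+s*q[0]+c*q[1],q[2]]
    f=lambda p:np.concatenate([proj(s,loc(p,q))-uv for s,uv,q in obs])
    r=least_squares(f,x0,loss=loss,x_scale=[.01,.01,1]);return r.x,f(r.x).reshape(-1,2)
E
python3 - <<'E'
from h import *
t=ctrl.snapshot("top");s=ctrl.snapshot("side")
T=lambda u,v:np.array([190+u/3-.33,120+v/3-.33]);S=lambda u,v:np.array([230+u/3.3-.35,130+v/3.3-.35])
st=[(t,T(403,391),(-.17,.05,.006)),(t,T(502,402),(-.17,-.05,.006)),(t,T(398,216),(0,.08,.019)),(t,T(550,240),(0,-.08,.019)),(t,T(408,75),(.15,.08,.02)),(t,T(566,95),(.15,-.08,.02))]
ss=[(s,S(450,318),(-.17,.05,.006)),(s,S(503,262),(-.17,-.05,.006))]
we=[(t,T(656,236),(.065,.022,.003)),(t,T(693,220),(.065,-.022,.003)),(t,T(748,336),(-.065,-.022,.02)),(t,T(709,352),(-.065,.022,.02))]
ws=[(s,S(520,143),(-.065,.022,0)),(s,S(384,137),(.065,.022,0)),(s,S(505,84),(-.048,0,.055))]
for o in(st,ss,st+ss,we,ws,we+ws):
    p,r=fit(o,[.4,-.1,0]);print(p.round(4),r.round(1).tolist())
E
```

```text
[ 0.5813 -0.0807 -8.2512] [[-0.4, 0.3], [0.1, 0.7], [-1.8, 0.8], [0.5, -0.9], [0.8, -0.2], [0.1, -0.8]]
[ 0.5806 -0.0772 -7.8158] [[-0.1, 0.4], [0.1, -0.5]]
[ 0.5811 -0.0804 -8.3079] [[-0.5, 0.3], [-0.1, 0.8], [-1.9, 0.8], [0.4, -0.8], [0.7, -0.1], [0.1, -0.7], [-0.3, -0.1], [0.2, -0.8]]
[ 0.5192 -0.3079 19.5774] [[-0.8, -0.6], [0.2, -0.4], [0.7, 0.5], [-0.1, 0.5]]
[ 0.5201 -0.3132 20.034 ] [[0.0, 0.4], [-0.5, 0.2], [0.4, -1.0]]
[ 0.5191 -0.3085 19.6912] [[-0.7, -0.6], [0.3, -0.4], [0.9, 0.5], [0.2, 0.5], [-0.1, 1.2], [-0.8, 0.9], [0.3, -0.3]]
```

```bash
cat >> h.py <<'E'
def delta(target,yaw):
    o=ctrl.get_obs();A=R.from_euler("xyz",o["orientation"],degrees=True);B=R.from_euler("xyz",[180,0,yaw],degrees=True)
    print("t",round(o["clock"],2),"turn rad",(A.inv()*B).as_rotvec().round(4).tolist(),"shift cm",(A.inv().apply(np.array(target)-o["tool_pos"])*100).round(2).tolist())
def grip_of(p,z): 
    c,s=np.cos(np.radians(p[2])),np.sin(np.radians(p[2]));return [p[0]-.048*c,p[1]-.048*s,z]
E
python3 -c "
from h import *
delta(grip_of([.519,-.309,19.7],.15),-160.3)"
```

```text
t 1.1 turn rad [0.0, -0.0, -0.028] shift cm [-34.94, 21.87, 5.03]
```

Call:
play_rows(commands=[[[0, 0, -0.01, -8, 5, 1, 8.76], [0, 0, -0.015, -12, 7.5, 2, 8.76], [0, 0, -0.02, -15, 9.4, 3, 8.76], [0, 0, -0.028, -18, 11.3, 4, 8.76], [0, 0, -0.028, -21, 13.1, 5, 8.76], [0, 0, -0.028, -24, 15, 5, 8.76], [0, 0, -0.028, -27, 16.9, 5, 8.76], [0, 0, -0.028, -30, 18.8, 5, 8.76]]])

```text
clock: 1.77
tool_pos: [0.421, -0.3873, 0.1507]
orientation: [180.0, -0.0, -160.3]
force: [1.0, -0.9, -0.4]
opening: 0.0877
gripper_force: 0.0
```

```bash
python3 -c "
from h import *
delta(grip_of([.519,-.309,19.7],.15),-160.3)"
```

```text
t 1.77 turn rad [0.0003, -0.0003, -0.0002] shift cm [-7.07, 4.07, 0.07]
```

Call:
play_rows(commands=[[[0, 0, 0, -3.3, 1.9, 0, 8.76], [0, 0, 0, -6, 3.5, 0, 8.76], [0, 0, 0, -7.1, 4.1, 0, 8.76], [0, 0, 0, -7.1, 4.1, 0, 8.76], [0, 0, 0, -7.1, 4.1, 0, 8.76]]])

```text
clock: 2.18
tool_pos: [0.4736, -0.3262, 0.1511]
orientation: [180.0, -0.0, -160.2]
force: [0.2, 0.1, 0.2]
opening: 0.0874
gripper_force: 0.0
```

```bash
python3 - <<'E'
from h import *
o=ctrl.get_obs();s=ctrl.snapshot("wrist");save(s,"w1.png")
print(np.array(s["hand_eye"]).round(3).tolist(),s["camera_matrix"]);print([(d["bbox"],d["conf"]) for n in("wedge","wedge_grip") for d in ctrl.find_in(s,n)])
delta(grip_of([.519,-.309,19.7],.15),-160.3)
E
```

```text
[[0.001, -0.966, -0.26, 0.068], [1.0, 0.001, 0.001, -0.001], [-0.0, -0.26, 0.966, -0.185], [0.0, 0.0, 0.0, 1.0]] [[309.70691629   0.         313.49549481]
 [  0.         309.70691629 200.20846778]
 [  0.           0.           1.        ]]
[([292.5, 165.7, 44.4, 90.1], 0.69), ([292.5, 169.7, 42.9, 86.2], 0.94)]
t 2.33 turn rad [0.0001, -0.0002, -0.0012] shift cm [-0.2, 0.17, 0.11]
```

View pics/w1.png

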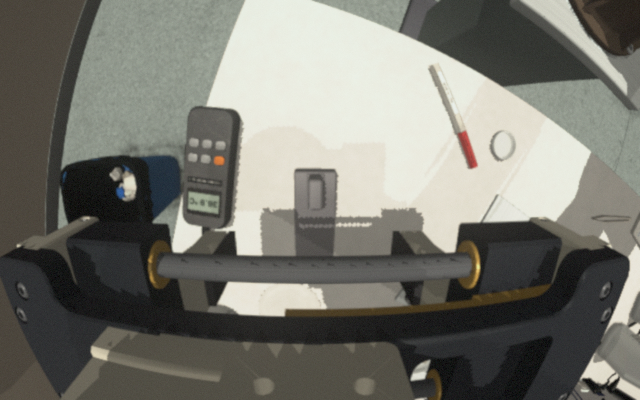

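```bash
cat >> h.py <<'E'
def wray(s,o,u,v,z):
    K=s["camera_matrix"];d=np.array([(u-K[0][2])/K[0][0],(v-K[1][2])/K[1][1]]);r=np.hypot(*d);c=np.append(np.sin(r)*d/max(r,1e-9),np.cos(r))
    H=np.array(s["hand_eye"]);A=R.from_euler("xyz",o["orientation"],degrees=True)
    O=A.apply(H[:3,3])+o["tool_pos"];D=A.apply(H[:3,:3]@c);return O+D*(z-O[2])/D[2]
E
python3 - <<'E'
from h import *
o=ctrl.get_obs();s=ctrl.snapshot("wrist")
A=R.from_euler("xyz",o["orientation"],degrees=True)
for n,u,v,z in[("grip rear L",308,176,.055),("grip rear R",323,176,.055),("grip front L",309,208,.055),("grip front R",323,208,.055),("heel rear L",295,169,.023),("heel rear R",335,169,.023),("meter",240,113,.03),("meter",233,225,.03),("meter z0",233,225,.0)]:
    p=wray(s,o,u,v,z);print(n,p.round(4),"tool",(A.inv().apply(p-o["tool_pos"])*1000).round(1))
E
```

```text
grip rear L [ 0.4593 -0.3381  0.055 ] tool [16.  -5.6 96.1]
grip rear R [ 0.4547 -0.325   0.055 ] tool [16.   8.3 96.1]
grip front L [ 0.488 -0.327  0.055] tool [-14.7  -4.7  96.1]
grip front R [ 0.4835 -0.3145  0.055 ] tool [-14.7   8.5  96.1]
heel rear L [ 0.4627 -0.3516  0.023 ] tool [ 17.3 -19.4 128.1]
heel rear R [ 0.4489 -0.313   0.023 ] tool [ 17.4  21.5 128.1]
meter [ 0.4258 -0.4221  0.03  ] tool [ 75.8 -73.5 121.1]
meter [ 0.5407 -0.3952  0.03  ] tool [-41.4 -86.7 121.1]
meter z0 [ 0.5536 -0.3996  0.    ] tool [-52.2 -95.2 151.1]
```

Call:
play_rows(commands=[[[0, 0, 0, 0, 0.14, 3, 5], [0, 0, 0, 0, 0.14, 6, 5], [0, 0, 0, 0, 0.14, 9, 5], [0, 0, 0, 0, 0.14, 11, 5], [0, 0, 0, 0, 0.14, 12.3, 5], [0, 0, 0, 0, 0.14, 12.3, 5]]])

```text
clock: 2.88
tool_pos: [0.47, -0.3254, 0.025]
orientation: [179.8, -0.2, -160.4]
force: [-0.7, -0.2, -0.1]
opening: 0.0542
gripper_force: 0.0
```

Call:
play_rows(commands=[[[0, 0, 0, 0, 0, 0, 4], [0, 0, 0, 0, 0, 0, 2.4], [0, 0, 0, 0, 0, 0, 1], [0, 0, 0, 0, 0, 0, 0.5], [0, 0, 0, 0, 0, 0, 0.5], [0, 0, 0, 0, 0, 0, 0.5], [0, 0, 0, 0, 0, 0, 0.5], [0, 0, 0, 0, 0, 0, 0.5]]])

```text
clock: 3.55
tool_pos: [0.4735, -0.3255, 0.029]
orientation: [-179.9, 0.1, -160.3]
force: [-1.1, 0.4, 5.1]
opening: 0.0064
gripper_force: 2.8
```

Call:
play_rows(commands=[[[0, 0, 0, 0, 0, 0, 0.5], [0, 0, 0, 0, 0, 0, 0.5]]])

```text
clock: 3.72
tool_pos: [0.4736, -0.3256, 0.029]
orientation: [-179.9, 0.1, -160.3]
force: [-1.5, 0.3, 5.8]
opening: 0.0051
gripper_force: 2.7
```

```bash
python3 - <<'E'
from h import *
o=ctrl.get_obs();s=ctrl.snapshot("wrist");print(o["opening"],o["gripper_force"],o["force"],o["tool_pos"],o["orientation"])
a=s["color"][120:300,200:440]
t=ctrl.snapshot("side")["color"][130:230,310:470]
save(s,"w2.png",np.vstack([cv2.resize(a,(600,450))[:300],cv2.resize(t,(480,300))[:, :480].repeat(1,0) if 0 else cv2.resize(t,(600,300))]))
E
```

```text
0.005105393125410652 2.6869816705584526 [-1.45399972  0.27141111  5.77395171] [ 0.47357192 -0.32555804  0.02902332] [-1.79932409e+02  5.97257602e-02 -1.60270404e+02]
```

View pics/w2.png

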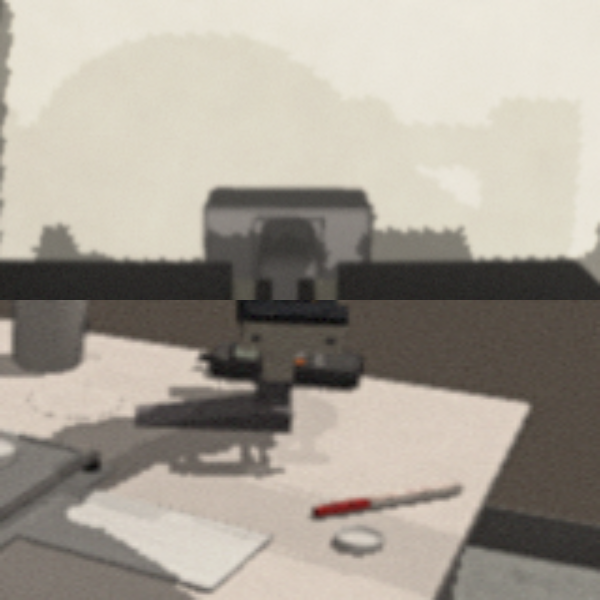

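Call:
play_rows(commands=[[[0, 0, 0, 0, 0, 0, 0], [0, 0, 0, 0, 0, 0, 0], [0, 0, 0, 0, 0, 0, 0]]])

```text
clock: 4.07
tool_pos: [0.4737, -0.3256, 0.029]
orientation: [-179.9, 0.1, -160.3]
force: [-0.8, -0.6, 5.5]
opening: 0.0003
gripper_force: 2.5
```

```bash
python3 - <<'E'
from h import *
o=ctrl.get_obs();s=ctrl.snapshot("wrist");print(o["opening"],o["gripper_force"],o["force"],o["moment"],o["tool_pos"],o["orientation"])
a=s["color"][180:290,230:410]
save(s,"w3.png",cv2.resize(a,(792,484),interpolation=cv2.INTER_CUBIC))
E
```

```text
0.0003270711444600436 2.5408509001135826 [-0.84791157 -0.60838338  5.47257422] [ 0.12084023  0.08494223 -0.02767068] [ 0.47368828 -0.32560554  0.02903632] [-1.79923160e+02  6.74684089e-02 -1.60267629e+02]
```

View pics/w3.png

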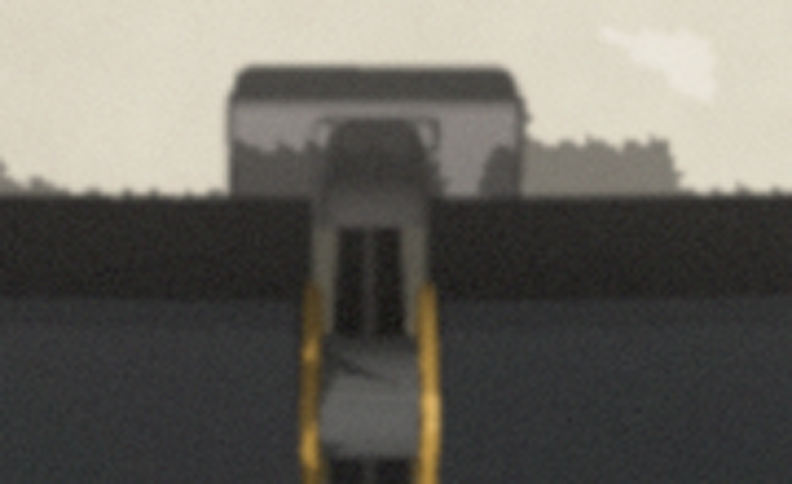

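```bash
cat >> h.py <<'E'
def wproj_tool(s,q):
    K=s["camera_matrix"];c=np.linalg.inv(np.array(s["hand_eye"]))@np.append(q,1);r=np.hypot(c[0],c[1]);th=np.arctan2(r,c[2])
    return np.array([K[0][2],K[1][2]])+K[0][0]*th*c[:2]/max(r,1e-12)
def wproj(s,o,p): return wproj_tool(s,R.from_euler("xyz",o["orientation"],degrees=True).inv().apply(np.array(p)-o["tool_pos"]))
E
python3 - <<'E'
from h import *
o=ctrl.get_obs();s=ctrl.snapshot("wrist")
print("hand_eye",np.array(s["hand_eye"]).round(3).tolist())
for q in[(0,0,0),(0,0,-.019),(.0095,0,0),(.0095,0,-.019)]:print(q,wproj_tool(s,np.array(q)).round(1))
P=[.519,-.309,19.7];c,sn=np.cos(np.radians(P[2])),np.sin(np.radians(P[2]))
for q in[(-.065,.022,.023),(-.065,-.022,.023),(-.063,.007,.055),(-.063,-.007,.055),(-.033,.007,.055),(-.063,.007,.023)]:
    print(q,wproj(s,o,[P[0]+c*q[0]-sn*q[1],P[1]+sn*q[0]+c*q[1],q[2]]).round(1))
for n,u,v,z in[("heel rear L",283,196,.023),("heel rear R",349,196,.023)]:
    A=R.from_euler("xyz",o["orientation"],degrees=True);p=wray(s,o,u,v,z);print(n,p.round(4),(A.inv().apply(p-o["tool_pos"])*1000).round(1))
t=ctrl.snapshot("top")
print([(c,d["bbox"],d["conf"]) for c,x in(("top",t),("side",ctrl.snapshot("side"))) for d in ctrl.find_in(x,"wedge")])
E
```

```text
hand_eye [[0.001, -0.966, -0.26, 0.068], [1.0, 0.001, 0.001, -0.001], [-0.0, -0.26, 0.966, -0.185], [0.0, 0.0, 0.0, 1.0]]
(0, 0, 0) [314.3 228.7]
(0, 0, -0.019) [314.4 240.1]
(0.0095, 0, 0) [314.3 214.5]
(0.0095, 0, -0.019) [314.4 224.7]
(-0.065, 0.022, 0.023) [349.3 200.8]
(-0.065, -0.022, 0.023) [280.6 200.7]
(-0.063, 0.007, 0.055) [328.1 219.9]
(-0.063, -0.007, 0.055) [302.2 219.9]
(-0.033, 0.007, 0.055) [327.1 269.1]
(-0.063, 0.007, 0.023) [325.9 203.8]
heel rear L [ 0.4617 -0.3511  0.023 ] [ 19.9 -20.    6. ]
heel rear R [ 0.4475 -0.3115  0.023 ] [19.9 22.1  6. ]
[]
```

```bash
python3 - <<'E'
from h import *
o=ctrl.get_obs();s=ctrl.snapshot("side");t=ctrl.snapshot("top")
p=np.array(o["tool_pos"]);print(o["opening"])
out=[]
for c,(x,y),n in((s,(335,105),5),(t,(385,175),5)):
    im=cv2.resize(c["color"][y:y+80,x:x+80],(400,400),interpolation=cv2.INTER_CUBIC)
    for dz,col in((0,(255,0,0)),(.026,(0,255,0)),(.066,(0,0,255))):
        q=(proj(c,p+[0,0,dz])-[x,y]+.5)*5;print(q.round(),dz);cv2.circle(im,tuple(int(k) for k in q),3,col,-1)
    out.append(im)
save(s,"s4.png",np.hstack(out))
E
```

```text
0.0004212175954528939
[239. 289.] 0
[243. 251.] 0.026
[250. 192.] 0.066
[237. 274.] 0
[250. 270.] 0.026
[272. 265.] 0.066
```

View pics/s4.png

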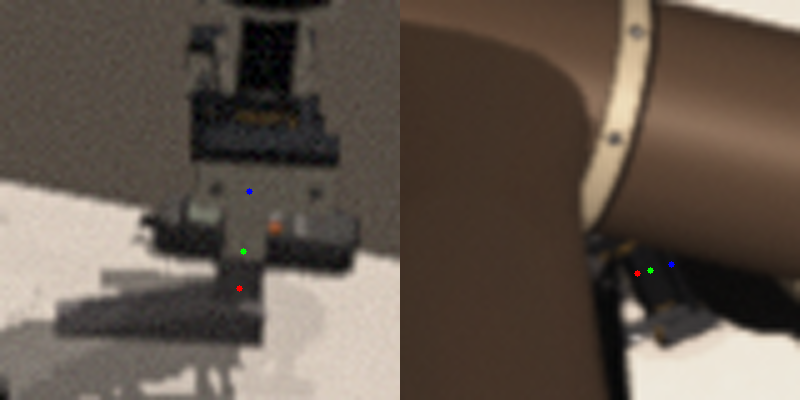

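Call:
play_rows(commands=[[[0, 0, 0, 0, 0, -0.2, 1], [0, 0, 0, 0, 0, -0.2, 3], [0, 0, 0, 0, 0, -0.2, 5], [0, 0, 0, 0, 0, 0, 5], [0, 0, 0, 0, 0, 0.3, 5], [0, 0, 0, 0, 0, 0.5, 5], [0, 0, 0, 0, 0, 0.7, 5], [0, 0, 0, 0, 0, 0.7, 5]]])

```text
clock: 5.13
tool_pos: [0.4724, -0.3251, 0.0204]
orientation: [180.0, -0.0, -160.3]
force: [-0.1, 0.1, 0.0]
opening: 0.0468
gripper_force: 0.0
```

```bash
python3 - <<'E'
from h import *
o=ctrl.get_obs();s=ctrl.snapshot("side");w=ctrl.snapshot("wrist");print(o["force"],o["tool_pos"],o["opening"])
x,y=335,105
im=cv2.resize(s["color"][y:y+80,x:x+80],(400,400),interpolation=cv2.INTER_CUBIC)
for dz,col in((0,(255,0,0)),(.019,(0,255,0)),(.066,(0,0,255))):
    q=(proj(s,np.array(o["tool_pos"])+[0,0,dz])-[x,y]+.5)*5;cv2.circle(im,tuple(int(k) for k in q),3,col,-1)
b=cv2.resize(w["color"][180:280,264:364],(400,400),interpolation=cv2.INTER_CUBIC)
save(s,"s5.png",np.hstack([im,b]))
E
```

```text
[-0.10328163  0.12504763  0.02169715] [ 0.47244641 -0.3251321   0.02039015] 0.04681833046224679
```

View pics/s5.png

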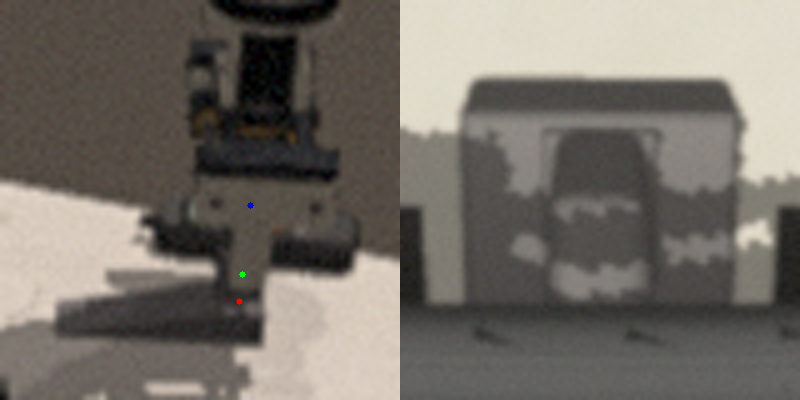

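Call:
play_rows(commands=[[[0, 0, 0, 0, 0, 0, 4], [0, 0, 0, 0, 0, 0, 3.2], [0, 0, 0, 0, 0, 0, 3], [0, 0, 0, 0, 0, 0, 3], [0, 0, 0, 0, 0, 0, 3]]])

```text
clock: 5.65
tool_pos: [0.4729, -0.3253, 0.0212]
orientation: [-180.0, 0.0, -160.3]
force: [0.0, -0.1, 0.6]
opening: 0.0305
gripper_force: 0.0
```

Call:
play_rows(commands=[[[0, 0, 0, 0, 0, 0.3, 3], [0, 0, 0, 0, 0, 0.6, 3], [0, 0, 0, 0, 0, 0.9, 3], [0, 0, 0, 0, 0, 1.1, 3], [0, 0, 0, 0, 0, 1.1, 3], [0, 0, 0, 0, 0, 1.1, 3]]])

```text
clock: 6.15
tool_pos: [0.4727, -0.3253, 0.0098]
orientation: [180.0, -0.0, -160.3]
force: [-0.7, 0.3, 0.5]
opening: 0.03
gripper_force: 0.0
```

Call:
play_rows(commands=[[[0, 0, 0, 0, 0, 0.2, 3], [0, 0, 0, 0, 0, 0.4, 3], [0, 0, 0, 0, 0, 0.4, 3], [0, 0, 0, 0, 0, 0.4, 3]]])

```text
clock: 6.48
tool_pos: [0.4728, -0.3253, 0.006]
orientation: [180.0, -0.0, -160.3]
force: [-0.4, -0.4, 0.2]
opening: 0.03
gripper_force: 0.0
```

Call:
play_rows(commands=[[[0, 0, 0, 0, 0, 0, 2.4], [0, 0, 0, 0, 0, 0, 1.6], [0, 0, 0, 0, 0, 0, 1], [0, 0, 0, 0, 0, 0, 0.4], [0, 0, 0, 0, 0, 0, 0.4], [0, 0, 0, 0, 0, 0, 0.4]]])

```text
clock: 6.98
tool_pos: [0.4729, -0.3253, 0.0062]
orientation: [-180.0, 0.0, -160.3]
force: [-0.7, -0.5, 1.0]
opening: 0.0137
gripper_force: 30.0
```

Call:
play_rows(commands=[[[0, 0, 0, 0, 0, -0.5, 0.4], [0, 0, 0, 0, 0, -1.5, 0.4], [0, 0, 0, 0, 0, -3, 0.4], [0, 0, 0, 0, 0, -4.5, 0.4], [0, 0, 0, 0, 0, -5.5, 0.4], [0, 0, 0, 0, 0, -5.5, 0.4]]])

```text
clock: 7.48
tool_pos: [0.4745, -0.3259, 0.0641]
orientation: [-179.8, 0.2, -160.3]
force: [0.4, -0.5, -0.6]
opening: 0.0135
gripper_force: 30.0
```

```bash
python3 -c "
from h import *
print(ctrl.get_obs()['opening'],ctrl.get_obs()['force'])
delta([.4395,-.0598,.062],171.7)"
```

```text
0.013507178265132464 [ 0.3799945  -0.52163336 -0.64056684]
t 7.48 turn rad [-0.0021, 0.0041, 0.4891] shift cm [-5.69, 26.23, 0.15]
```

Gentle speed (about 2 to 3.4 cm per row).

Call:
play_rows(commands=[[[0, 0, 0.04, -0.4, 2, 0, 0.4], [0, 0, 0.1, -1.2, 5.2, 0, 0.4], [0, 0, 0.18, -1.9, 8.6, 0, 0.4], [0, 0, 0.26, -2.6, 12, 0, 0.4], [0, 0, 0.34, -3.4, 15.4, 0, 0.4], [0, 0, 0.41, -4.1, 18.8, 0, 0.4], [0, 0, 0.46, -4.7, 21.8, 0, 0.4], [0, 0, 0.489, -5.3, 24.2, 0, 0.4]]])

```text
clock: 8.15
tool_pos: [0.4401, -0.0778, 0.0609]
orientation: [180.0, -0.0, 171.5]
force: [-0.5, -0.0, -1.4]
opening: 0.014
gripper_force: 30.0
```

```bash
python3 -c "
from h import *
print(ctrl.get_obs()['opening'],ctrl.get_obs()['force'])
delta([.4395,-.0598,.032],171.7)"
```

```text
0.014027927514876788 [-0.47334633 -0.00708182 -1.38875119]
t 8.15 turn rad [0.0003, -0.0003, -0.0029] shift cm [0.33, 1.77, 2.89]
```

Call:
play_rows(commands=[[[0, 0, 0, 0.1, 0.9, 0, 0.4], [0, 0, 0, 0.2, 1.8, 0.5, 0.4], [0, 0, 0, 0.2, 1.8, 1.5, 0.4], [0, 0, 0, 0.2, 1.8, 2.6, 0.4], [0, 0, 0, 0.2, 1.8, 2.6, 0.4], [0, 0, 0, 0.2, 1.8, 2.6, 0.4]]])

```text
clock: 8.65
tool_pos: [0.4412, -0.0621, 0.0344]
orientation: [-179.9, -0.1, 171.7]
force: [0.5, -0.0, -0.5]
opening: 0.0136
gripper_force: 30.0
```

```bash
python3 - <<'E'
from h import *
o=ctrl.get_obs();delta([.4395,-.0598,.032],171.7)
t=ctrl.snapshot("top");s=ctrl.snapshot("side");w=ctrl.snapshot("wrist")
im=lambda c,x,y,wd,ht,k:cv2.resize(c["color"][y:y+ht,x:x+wd],(wd*k,ht*k),interpolation=cv2.INTER_CUBIC)
save(s,"p6.png",np.vstack([np.hstack([im(t,310,135,80,60*2,3)[:300],im(s,255,155,140,75,4)[:300]]),im(w,220,120,200,72,4)]))
E
```

```text
t 8.65 turn rad [-0.001, -0.002, -0.0006] shift cm [0.2, 0.2, 0.24]
```

View pics/p6.png

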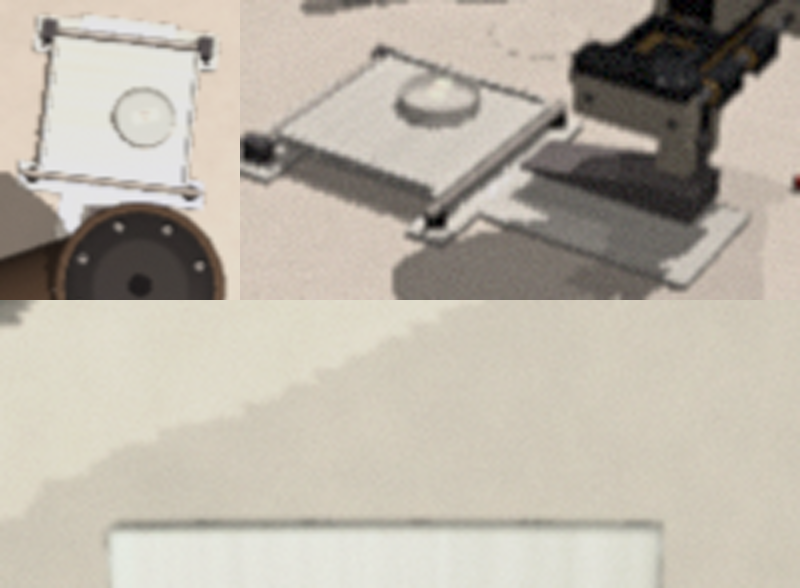

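```bash
python3 - <<'E'
from h import *
o=ctrl.get_obs();w=ctrl.snapshot("wrist");A=R.from_euler("xyz",o["orientation"],degrees=True)
g=cv2.cvtColor(w["color"],cv2.COLOR_RGB2GRAY).astype(float)
gx=np.diff(cv2.GaussianBlur(g,(0,0),1)[181:195].mean(0));print("vertical edges",[(i,gx[i].round(1)) for i in range(235,400) if abs(gx[i])>6])
for u in(270,316,365):
    gy=np.diff(cv2.GaussianBlur(g,(0,0),1)[160:195,u-8:u+8].mean(1));print(u,"edge v",160+np.argmin(gy)+.5,160+np.argmax(gy)+.5)
for u,v in((247.5,176.3),(385.3,176.3)):
    for z in(.006,.006-.024):
        p=wray(w,o,u,v,z);print(z,p.round(4),(A.inv().apply(p-o["tool_pos"])*1000).round(1))
E
```

```text
vertical edges [(246, np.float64(8.0)), (247, np.float64(10.9)), (248, np.float64(7.9)), (381, np.float64(-6.7)), (382, np.float64(-10.6)), (383, np.float64(-10.0))]
270 edge v 173.5 176.5
316 edge v 173.5 176.5
365 edge v 173.5 176.5
0.006 [ 0.4073 -0.1041  0.006 ] [ 28.4 -46.9  29.4]
-0.018000000000000002 [ 0.4109 -0.1099 -0.018 ] [ 23.9 -52.2  53.4]
0.006 [ 0.4215 -0.0067  0.006 ] [28.5 51.5 29.4]
-0.018000000000000002 [ 0.4267 -0.0016 -0.018 ] [24.  57.3 53.4]
```

Call:
play_rows(commands=[[[0, 0, 0, 0, 0.1, 0.4, 0.4], [0, 0, 0, 0, 0.2, 0.9, 0.4], [0, 0, 0, 0, 0.2, 1.4, 0.4], [0, 0, 0, 0, 0.2, 1.8, 0.4], [0, 0, 0, 0, 0.2, 2.0, 0.4], [0, 0, 0, 0, 0.2, 2.1, 0.4], [0, 0, 0, 0, 0.2, 2.1, 0.4]]])

```text
clock: 9.43
tool_pos: [0.4419, -0.0595, 0.0138]
orientation: [-180.0, -0.0, 171.7]
force: [-0.2, 0.2, -0.5]
opening: 0.0139
gripper_force: 30.0
```

Call:
play_rows(commands=[[[0, 0, 0, 0, 0, 0.08, 0.4], [0, 0, 0, 0, 0, 0.16, 0.4], [0, 0, 0, 0, 0, 0.2, 0.4], [0, 0, 0, 0, 0, 0.2, 0.4], [0, 0, 0, 0, 0, 0.2, 0.4]]])

```text
clock: 9.85
tool_pos: [0.4422, -0.0595, 0.0122]
orientation: [180.0, 0.0, 171.7]
force: [0.6, 0.4, -0.4]
opening: 0.0138
gripper_force: 30.0
```

Call:
play_rows(commands=[[[0, 0, 0, 0, 0, 0.05, 0.4], [0, 0, 0, 0, 0, 0.1, 0.4], [0, 0, 0, 0, 0, 0.1, 0.4], [0, 0, 0, 0, 0, 0.1, 0.4]]])

```text
clock: 10.18
tool_pos: [0.4423, -0.0595, 0.0121]
orientation: [180.0, 0.0, 171.7]
force: [-5.3, 1.6, 14.7]
opening: 0.0141
gripper_force: 30.0
```

Call:
play_rows(commands=[[[0, 0, 0, 0, 0, -0.06, 0.4], [0, 0, 0, -0.3, 0, -0.06, 0.4], [0, 0, 0, -0.9, 0, -0.06, 0.4], [0, 0, 0, -1.6, 0, -0.06, 0.4], [0, 0, 0, -2.3, 0, -0.06, 0.4], [0, 0, 0, -3.0, 0, -0.06, 0.4], [0, 0, 0, -3.5, 0, -0.06, 0.4], [0, 0, 0, -3.8, 0, -0.06, 0.4]]])

```text
clock: 10.85
tool_pos: [0.4786, -0.0655, 0.0121]
orientation: [-179.9, -0.1, 171.7]
force: [-10.8, 1.9, 18.3]
opening: 0.0139
gripper_force: 30.0
```

Call:
play_rows(commands=[[[0, 0, 0, -0.4, 0, 0, 0.4], [0, 0, 0, -0.8, 0, 0, 0.4], [0, 0, 0, -1.2, 0, 0, 0.4], [0, 0, 0, -1.4, 0, 0, 0.4], [0, 0, 0, -1.4, 0, 0, 0.4], [0, 0, 0, -1.4, 0, 0, 0.4]]])

```text
clock: 11.35
tool_pos: [0.4928, -0.0675, 0.0121]
orientation: [-180.0, -0.1, 171.7]
force: [-5.0, -1.2, 9.6]
opening: 0.0142
gripper_force: 30.0
```

```bash
python3 - <<'E'
from h import *
o=ctrl.get_obs();d=np.array(o["tool_pos"])-[.4423,-.0595,0];print(o["clock"],d@[.9895,-.1444,0],d@[.1444,.9895,0],o["force"],o["moment"],o["orientation"])
E
```

```text
11.35 0.05117408326448108 -0.0006324201684036945 [-5.02113401 -1.20181116  9.63972789] [-0.18603116  1.87206778  0.01467859] [-1.79954231e+02 -7.44450400e-02  1.71679600e+02]
```

```bash
cat >> h.py <<'E'
def shot(n):
    ims=[];w=None
    for c in("side",):
        acc=[ctrl.snapshot(c)["color"].astype(float).mean(2) for _ in range(3)];ims.append(np.mean(acc,0))
    np.save(n,ims[0]);return ims[0]
E
python3 - <<'E'
from h import *
shot("b0.npy");o=ctrl.get_obs();print(o["force"].round(2) if hasattr(o["force"],"round") else o["force"],o["clock"])
E
```

```text
[-5.56  0.04 11.91] 11.5
```

Call:
play_rows(commands=[[[0, 0, 0, -0.1, 0, 0, 0.4], [0, 0, 0, -0.2, 0, 0, 0.4], [0, 0, 0, -0.3, 0, 0, 0.4], [0, 0, 0, -0.4, 0, 0, 0.4], [0, 0, 0, -0.4, 0, 0, 0.4]]])

```text
clock: 11.92
tool_pos: [0.4963, -0.0681, 0.0121]
orientation: [-179.9, -0.1, 171.7]
force: [-7.4, 0.3, 12.0]
opening: 0.014
gripper_force: 30.0
```

Call:
play_rows(commands=[[[0, 0, 0, -0.1, 0, 0, 0.4], [0, 0, 0, -0.2, 0, 0, 0.4], [0, 0, 0, -0.3, 0, 0, 0.4], [0, 0, 0, -0.4, 0, 0, 0.4], [0, 0, 0, -0.4, 0, 0, 0.4]]])

```text
clock: 12.33
tool_pos: [0.4978, -0.0685, 0.0121]
orientation: [-179.9, -0.3, 171.6]
force: [-16.1, 7.4, 22.4]
opening: 0.0141
gripper_force: 30.0
```

Call:
play_rows(commands=[[[0, 0, 0, -0.1, 0, 0, 0.4], [0, 0, 0, -0.2, 0, 0, 0.4], [0, 0, 0, -0.3, 0, 0, 0.4], [0, 0, 0, -0.4, 0, 0, 0.4], [0, 0, 0, -0.4, 0, 0, 0.4]]])

```text
clock: 12.75
tool_pos: [0.4995, -0.0695, 0.012]
orientation: [-179.9, -0.5, 171.6]
force: [-22.3, 7.4, 30.2]
opening: 0.0137
gripper_force: 30.0
```

Call:
play_rows(commands=[[[0, 0, 0, 0, 0, -0.05, 0.4], [0, 0, 0, 0, 0, -0.1, 0.4], [0, 0, 0, 0, 0, -0.1, 0.4]]])

```text
clock: 13.0
tool_pos: [0.5017, -0.0694, 0.012]
orientation: [-179.9, -0.3, 171.6]
force: [-10.2, 2.4, 7.4]
opening: 0.0139
gripper_force: 30.0
```

```bash
python3 - <<'E'
from h import *
shot("b1.npy");o=ctrl.get_obs();d=np.array(o["tool_pos"])-[.4423,-.0595,0];print(o["clock"],(d@[.9895,-.1444,0]).round(4),(d@[.1444,.9895,0]).round(4),np.round(o["force"],1),np.round(o["moment"],2),np.round(o["orientation"],2))
a,b=np.load("b0.npy"),np.load("b1.npy")
x,y=255,160
f=cv2.calcOpticalFlowFarneback(a[y:235,x:400].astype(np.uint8),b[y:235,x:400].astype(np.uint8),None,.5,2,9,5,5,1.1,0)
q=lambda im:cv2.resize(im[y:y+60,x:x+100].clip(0,255).astype(np.uint8),(400,240),interpolation=cv2.INTER_CUBIC)
D=q(128+(b-a)*2);cv2.imwrite("pics/d7.png",np.vstack([np.hstack([q(a),q(b)]),np.hstack([D,D])]))
E
```

```text
13.15 0.0601 -0.0012 [-10.6   2.6   8.7] [ 0.77  3.8  -0.05] [-179.91   -0.36  171.62]
```

View pics/d7.png

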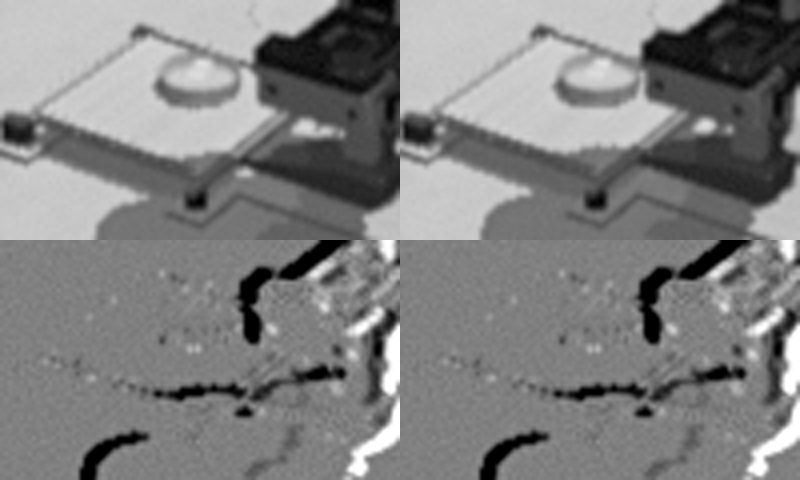

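Call:
play_rows(commands=[[[0, 0, 0, -0.1, 0, 0, 0.4], [0, 0, 0, -0.2, 0, 0, 0.4], [0, 0, 0, -0.3, 0, 0, 0.4], [0, 0, 0, -0.4, 0, 0, 0.4], [0, 0, 0, -0.5, 0, 0, 0.4], [0, 0, 0, -0.5, 0, 0, 0.4]]])

```text
clock: 13.65
tool_pos: [0.5058, -0.0703, 0.012]
orientation: [-179.9, -0.4, 171.6]
force: [-12.7, 2.3, 12.4]
opening: 0.0135
gripper_force: 30.0
```

Call:
play_rows(commands=[[[0, 0, 0, -0.1, 0, -0.03, 0.4], [0, 0, 0, -0.2, 0, -0.03, 0.4], [0, 0, 0, -0.3, 0, -0.03, 0.4], [0, 0, 0, -0.4, 0, -0.03, 0.4], [0, 0, 0, -0.5, 0, -0.03, 0.4], [0, 0, 0, -0.5, 0, -0.03, 0.4]]])

```text
clock: 14.15
tool_pos: [0.5114, -0.0709, 0.012]
orientation: [-179.9, -0.4, 171.6]
force: [-10.0, 0.9, 8.3]
opening: 0.0138
gripper_force: 30.0
```

```bash
python3 - <<'E'
from h import *
shot("b2.npy");o=ctrl.get_obs();d=np.array(o["tool_pos"])-[.4423,-.0595,0];print(o["clock"],(d@[.9895,-.1444,0]).round(4),(d@[.1444,.9895,0]).round(4),np.round(o["force"],1),np.round(o["moment"],2),np.round(o["orientation"],2))
# predicted pixel motion of bar end & measured flow (LK) on plate corner features
s=ctrl.snapshot("side")
P=lambda x,y,z:np.array([.5818+.9895*x+.1444*y,-.0802-.1444*x+.9895*y,z])
for q in[(0,.09,.019),(0.02,.07,.028),(.09,.07,.028)]:
    k=(.15-q[0])/.15;print(q,proj(s,P(*q)).round(1),"px per mm rise",(proj(s,P(q[0],q[1],q[2]+.001*k))-proj(s,P(*q))).round(3))
a=np.load("b0.npy").astype(np.uint8)
for n in("b1.npy","b2.npy"):
    b=np.load(n).astype(np.uint8)
    pts=np.array([proj(s,P(x,y,z)) for x,y,z in[(.003,.09,.019),(.03,.07,.026),(.06,.07,.026),(.1,.07,.026),(.17,.08,.02)]],np.float32).reshape(-1,1,2)
    r,st,e=cv2.calcOpticalFlowPyrLK(a,b,pts,None,winSize=(9,9),maxLevel=0);print(n,(r-pts).reshape(-1,2).round(2).tolist(),e.ravel().round(1))
E
```

```text
14.3 0.07 -0.0013 [-8.9  0.7  6.3] [ 0.38  3.47 -0.01] [-179.9    -0.38  171.61]
(0, 0.09, 0.019) [301.2 208.5] px per mm rise [ 0.001 -0.319]
(0.02, 0.07, 0.028) [299.1 200. ] px per mm rise [ 0.    -0.275]
(0.09, 0.07, 0.028) [277.9 192.5] px per mm rise [-0.004 -0.125]
b1.npy [[-0.09000000357627869, -0.03999999910593033], [-3.2100000381469727, -1.309999942779541], [0.6600000262260437, 0.03999999910593033], [0.36000001430511475, 0.05000000074505806], [0.009999999776482582, 0.0]] [1.9 3.4 2.6 3.5 0.8]
b2.npy [[-0.27000001072883606, -0.23999999463558197], [-6.75, -2.890000104904175], [3.109999895095825, 0.10999999940395355], [0.8999999761581421, 0.05999999865889549], [0.009999999776482582, -0.029999999329447746]] [3.9 2.8 6.5 3.8 0.7]
```

Call:
play_rows(commands=[[[0, 0, 0, -0.1, 0, 0, 0.4], [0, 0, 0, -0.2, 0, 0, 0.4], [0, 0, 0, -0.3, 0, 0, 0.4], [0, 0, 0, -0.4, 0, 0, 0.4], [0, 0, 0, -0.5, 0, 0, 0.4], [0, 0, 0, -0.6, 0, 0, 0.4], [0, 0, 0, -0.6, 0, 0, 0.4]]])

```text
clock: 14.93
tool_pos: [0.5173, -0.0718, 0.012]
orientation: [-179.9, -0.4, 171.6]
force: [-10.1, 0.4, 6.2]
opening: 0.0138
gripper_force: 30.0
```

```bash
python3 - <<'E'
from h import *
shot("b3.npy");o=ctrl.get_obs();d=np.array(o["tool_pos"])-[.4423,-.0595,0];print(o["clock"],(d@[.9895,-.1444,0]).round(4),(d@[.1444,.9895,0]).round(4),np.round(o["force"],1),np.round(o["moment"],2),np.round(o["orientation"],2))
x,y=280,185
q=lambda n:cv2.resize(np.load(n)[y:y+32,x:x+45].clip(0,255).astype(np.uint8),(396,282),interpolation=cv2.INTER_CUBIC)
cv2.imwrite("pics/e8.png",np.vstack([np.hstack([q("b0.npy"),q("b1.npy")]),np.hstack([q("b2.npy"),q("b3.npy")])]))
E
```

```text
15.0833 0.076 -0.0013 [-8.8  0.   6.4] [ 0.38  3.39 -0.06] [-179.9    -0.38  171.61]
```

View pics/e8.png

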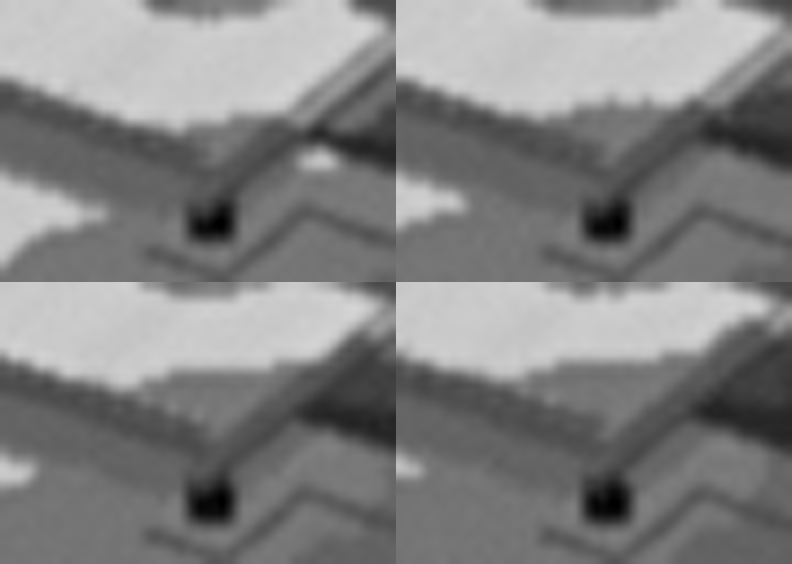

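```bash
python3 - <<'E'
from h import *
o=ctrl.get_obs();w=np.mean([ctrl.snapshot("wrist")["color"].astype(float).mean(2) for _ in range(2)],0);s=ctrl.snapshot("wrist")
A=R.from_euler("xyz",o["orientation"],degrees=True);tool=lambda u,v,z:(A.inv().apply(wray(s,o,u,v,z)-o["tool_pos"])*1000).round(1)
g=cv2.GaussianBlur(w,(0,0),1)
for lo,hi in((288,298),(335,345)):
    p=g[90:235,lo:hi].mean(1);d=np.diff(p);pk=[i for i in range(1,len(d)-1) if abs(d[i])>5 and abs(d[i])>=abs(d[i-1]) and abs(d[i])>abs(d[i+1])]
    u=(lo+hi-1)/2
    for i in pk:
        v=90.5+i;print(u,v,d[i].round(1),"z6",tool(u,v,.006)[:2],"z29",tool(u,v,.029)[:2])
# rows: heel width on rear face
for r in(196,200,204):
    d=np.diff(g[r-1:r+2].mean(0));print(r,[(i+.5,d[i].round(0)) for i in range(262,370) if abs(d[i])>8 and abs(d[i])>=abs(d[i-1]) and abs(d[i])>abs(d[i+1])])
# rest-top exposure in side frames
for n in range(4):
    a=np.load(f"b{n}.npy");p=a[200:216,302:305].mean(1);k=np.linspace(0,15,301);pi=np.interp(k,range(16),p);mn=p.min();i0=pi.argmin()
    j=[k[i] for i in range(i0,0,-1) if pi[i]>(mn+p[:5].mean())/2][0];j2=[k[i] for i in range(i0,301) if pi[i]>(mn+p[:5].mean())/2][0];print(n,"top edge",200+j,"bottom",200+j2,p.round(0).tolist())
E
```

```text
292.5 200.5 -25.3 z6 [ 16.8 -13.3] z29 [ 23.  -11.7]
292.5 204.5 -21.8 z6 [ 14.1 -13.3] z29 [ 20.6 -11.7]
339.5 204.5 -31.5 z6 [14.2 16.8] z29 [20.7 14.8]
339.5 214.5 9.4 z6 [ 7.4 17. ] z29 [14.7 14.9]
339.5 218.5 -6.3 z6 [ 4.7 17. ] z29 [12.3 15. ]
196 []
200 [(288.5, np.float64(-11.0)), (297.5, np.float64(-9.0)), (310.5, np.float64(14.0)), (327.5, np.float64(-9.0)), (335.5, np.float64(17.0))]
204 [(280.5, np.float64(-15.0)), (288.5, np.float64(-18.0)), (339.5, np.float64(14.0)), (346.5, np.float64(14.0)), (367.5, np.float64(-23.0))]
0 top edge 208.15 bottom 211.65 [114.0, 113.0, 104.0, 101.0, 85.0, 88.0, 90.0, 79.0, 62.0, 38.0, 12.0, 27.0, 75.0, 113.0, 115.0, 97.0]
1 top edge 207.9 bottom 211.7 [117.0, 107.0, 101.0, 98.0, 84.0, 87.0, 90.0, 78.0, 55.0, 31.0, 13.0, 24.0, 74.0, 115.0, 114.0, 95.0]
2 top edge 207.5 bottom 211.6 [119.0, 103.0, 97.0, 84.0, 83.0, 85.0, 83.0, 66.0, 44.0, 18.0, 10.0, 27.0, 75.0, 115.0, 115.0, 96.0]
3 top edge 207.2 bottom 211.55 [105.0, 101.0, 100.0, 86.0, 86.0, 88.0, 79.0, 56.0, 35.0, 17.0, 8.0, 25.0, 74.0, 114.0, 116.0, 97.0]
```

Call:
play_rows(commands=[[[0, 0, 0, 0.1, 0, 0, 0.4], [0, 0, 0, 0.2, 0, 0.02, 0.4], [0, 0, 0, 0.3, 0, 0.03, 0.4], [0, 0, 0, 0.3, 0, 0.03, 0.4], [0, 0, 0, 0.3, 0, 0.03, 0.4]]])

```text
clock: 15.65
tool_pos: [0.5176, -0.0709, 0.0122]
orientation: [-180.0, -0.1, 171.7]
force: [-1.5, -0.9, -4.4]
opening: 0.0135
gripper_force: 30.0
```

```bash
python3 - <<'E'
from h import *
shot("b4.npy");o=ctrl.get_obs();d=np.array(o["tool_pos"])-[.4423,-.0595,0];print(o["clock"],(d@[.9895,-.1444,0]).round(4),(d@[.1444,.9895,0]).round(4),o["tool_pos"],np.round(o["force"],1),np.round(o["moment"],2),np.round(o["orientation"],2),o["opening"],o["gripper_force"])
for n in(0,3,4):
    a=np.load(f"b{n}.npy");p=a[200:216,302:305].mean(1);k=np.linspace(0,15,301);pi=np.interp(k,range(16),p);mn=p.min();i0=pi.argmin()
    j=[k[i] for i in range(i0,0,-1) if pi[i]>(mn+p[:5].mean())/2][0];print(n,200+j)
t=ctrl.snapshot("top");s=ctrl.snapshot("side")
for n,c in(("dish",s),("dish",t),("spacer",t),("spacer",s),("marker",s),("wedge",s)):print(n,[(np.round(d["bbox"]).tolist(),round(d["conf"],2)) for d in ctrl.find_in(c,n)][:2])
E
```

```text
15.8 0.0762 -0.0003 [ 0.51766422 -0.07075508  0.01232453] [-3.2 -2.6 -5.1] [-0.85  1.26 -0.19] [-1.7998e+02 -7.0000e-02  1.7167e+02] 0.013694935245423572 30.013433396816254
0 208.15
3 207.2
4 207.15
dish [([293.0, 174.0, 17.0, 10.0], 0.73)]
dish []
spacer []
spacer [([277.0, 262.0, 60.0, 33.0], 0.79)]
marker [([395.0, 192.0, 39.0, 10.0], 0.56)]
wedge [([261.0, 168.0, 65.0, 38.0], 0.71), ([315.0, 190.0, 31.0, 18.0], 0.59)]
```

Call:
play_rows(commands=[[[0, 0, 0, 0, 0, 0.04, 0.4], [0, 0, 0, 0, 0, 0.08, 0.4], [0, 0, 0, 0, 0, 0.08, 0.4], [0, 0, 0, 0, 0, 0.08, 0.4], [0, 0, 0, 0, 0, 0.08, 0.4]]])

```text
clock: 16.62
tool_pos: [0.5181, -0.0706, 0.0121]
orientation: [180.0, -0.0, 171.7]
force: [-4.6, -0.9, -0.9]
opening: 0.0134
gripper_force: 30.0
```

Call:
play_rows(commands=[[[0, 0, 0, 0, 0, 0.04, 0.4], [0, 0, 0, 0, 0, 0.06, 0.4], [0, 0, 0, 0, 0, 0.06, 0.4], [0, 0, 0, 0, 0, 0.06, 0.4], [0, 0, 0, 0, 0, 0.06, 0.4], [0, 0, 0, 0, 0, 0.06, 0.4]]])

```text
clock: 17.12
tool_pos: [0.5181, -0.0706, 0.012]
orientation: [180.0, 0.0, 171.7]
force: [-7.2, 2.0, 4.1]
opening: 0.0137
gripper_force: 30.0
```

```bash
python3 - <<'E'
from h import *
shot("b5.npy");o=ctrl.get_obs();d=np.array(o["tool_pos"])-[.4423,-.0595,0];print(o["clock"],(d@[.9895,-.1444,0]).round(4),(d@[.1444,.9895,0]).round(4),o["tool_pos"],np.round(o["force"],1),np.round(o["moment"],2),np.round(o["orientation"],2))
for n in(0,3,4,5):
    a=np.load(f"b{n}.npy");p=a[200:216,302:305].mean(1);k=np.linspace(0,15,301);pi=np.interp(k,range(16),p);mn=p.min();i0=pi.argmin()
    j=[k[i] for i in range(i0,0,-1) if pi[i]>(mn+p[:5].mean())/2][0];print(n,200+j)
E
```

```text
17.2667 0.0766 -0.0 [ 0.51810025 -0.07056333  0.01203359] [-6.8  1.6  4.8] [ 0.24  2.9  -0.09] [180.    0.  171.7]
0 208.15
3 207.2
4 207.15
5 207.2
```

```bash
python3 -c "
from plant import ctrl
print(ctrl.close_job())"
```

```text
the job is handed in; nothing more can be done
None
```

I handed the job in at about 17 s: the wedge is under the middle of the front bar, flat on the strip and still gripped, with the bar up an estimated 3 to 4 mm; on the way, the closed fingers pressed on the grip top with about 6 N in a first grasp that missed, and my last check covered the dish, spacer and marker (no clear movement) but not the other small things.

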